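Set the colorimeter's filter wheel to green and take a reading

ROBOT

A 6-joint arm with a two-finger parallel gripper is mounted at the origin on the work surface. World frame = base frame: x ahead of the robot, y to its left, z up, the work surface at z = 0. Lengths are in mm, angles in rad, forces in N, time in s.
With the tool pointing down it reaches from about 300 to 775 mm from the base axis. Payload 14.6 kg.
Tool frame: the origin (TCP) lies midway between the tips of the shut fingers; the grasp point (between the pads) lies 19 mm behind it; z points along the fingers, y is the direction in which the jaws open and shut (so a half turn about z gives the same grasp; the last joint's range is limited). The gripper opens to 94 mm and grips with 3 to 60 N. Pads are 16 mm wide; open, the fingers measure 119 mm over their backs; the gripper's body (75 mm by 177 mm) begins 78 mm behind the grasp point.
Start: joints at [-1.389, 0.3, 1.521, -0, 1.321, -0.067], TCP at [135.426, -533.056, 174.846] pointing down, gripper open.
Joint ranges: [-3.03, 3.03], [-0.79, 2.21], [0.23, 2.52], [-1.04, 4.18], [0, 3.07], [-2.55, 2.55]. Speed limits (rad/s): [2.22, 2.22, 2.57, 3.14, 3.14, 3.14].

INTERFACE

Orientations are given as [roll, pitch, yaw] about the fixed x, y, z axes, in that order (R = Rz(yaw) Ry(pitch) Rx(roll)).
In Python, from cell import manip gives the robot as it stands.
- The arm moves only by the tool play_rows, never from a script. Its argument "commands" is a list of rows, each an object of numbers: "x", "y", "z": the shift along the tool's x, y, z in m; "wx", "wy", "wz": the turn, a rotation vector about the tool's x, y, z in degrees; "grip": the opening, from 0 (shut) to 1 (fully open). In form: [{"x": .., "y": .., "z": .., "wx": .., "wy": .., "wz": .., "grip": ..}, ...]. A call has 1 to 20 rows; each row shifts and turns the commanded pose from where the row before left it, along the tool's axes as they then stand; what a row does not reach is not made up. A row lasts 1/8 s, in which the tool goes at most 62.5 mm and 10.7 degrees, less where a joint would pass 70% of its speed; a pose out of reach is approached as far as the arm can. A call is refused whole if a number of a shift passes 0.0625 or a number of a turn 10.7, either way. A call with a gripper value outside its range is refused whole. The fingers move at their own pace and stop on an object; "squeeze" is the grip in N (left out, the last holds). Time passes only in rows, so rows that do not move let the fingers close. It gives the time, the measured TCP pose, the force and the opening at its end, in the units of the state.
- manip.read_state(): the state, without advancing time (a new reading comes with each control period).
- manip.camera(name): name is "scene" or "top" or "wrist"; returns (picture, depth): 420x560x3 uint8, red, green, blue; 420x560 float32, mm along the optical axis (not along the pixel's ray), 0 where there is no reading.
- manip.camera_info(name): a dict with "intrinsics" (3x3 intrinsics, pixels), "k1" (the pictures are not rectified: a ray, as slopes to the right and down, at radius r is drawn at 1 + k1 r^2 times it, then the intrinsics apply), "camera_from_world" (4x4, takes a point from world to camera coordinates); the wrist camera has in their place "tool_from_camera" (4x4, takes a point from camera to tool coordinates, whose origin is the TCP and whose axes are the flange's). Camera axes: x right, y up, looking along -z (the intrinsics and any distortion apply to the point x, -y, -z); pixel columns grow to the right and rows downward; lengths in mm; the calibration is good to about 2 mm. A picture is of the moment at which its call begins: read the wrist's pose just before it. camera_info takes no time and is no camera call.
- manip.sign_off(): hands the job in, once; it reports no verdict.
The state is a dict: "clock": time; "joints": joint angles; "qd": joint speeds; "effort": joint torques, N m; "eef_pos": TCP position; "eef_rot": TCP orientation; "wrist_force": force on the tool from outside, world axes, zero at the start; "moment": the same for the moment, N m; "finger_gap": finger opening in mm.
Only numpy, scipy, OpenCV 4.12 (cv2) and the standard library are available. Lean on these libraries where they do the work, as an engineer would, in place of code of your own. Each camera call takes 0.05 s, during which the arm holds its last target.

TASK

Set the colorimeter to its green filter: with a light fingertip on the ribs of the filter wheel's edge, flick it round click by click until the green mark rests in its click at the top, between the two white pointers. Then press the round white button right down to take the reading, and let it come up again. Only touch things: leave the vial in its well and everything else standing where it is, and pick nothing up.

Things in the scene. Friction and masses are not known exactly. Their poses are not given: they have to be found in the camera images.
- colorimeter: White bench colorimeter, fixed, 220 (x) x 186 mm (y), dark top panel 70 mm above the table. Origin: centre of its underside; x points from its display side (nearest the robot) to its back, y to its left, z up. A low display hood at the front right (x -94 to -54, y -78 to +6 mm) rises to 83 mm; else only wheel, button and vial well stand out of the panel
- filter_wheel (a joint): Angle (rad) of the filter wheel. 8 clicks a turn, 0.785 rad each, turning endlessly both ways. 0 or any full turn = green mark on top; growing values carry the wheel's top towards the colorimeter's +x (away from the display side). A spring ball holds each click: 1 to 2 N at the ribs starts it, and a rib pushed just past the top (half a click) makes it drop into the next click by itself
- wheel_axle (a point): Centre of the black filter wheel, which stands upright in a slot of the panel (90 mm along x, 20 mm wide); 52 mm above the table, colorimeter frame x 20, y -45 mm. Axle along the colorimeter's y. Wheel body 36 mm radius, 16 mm wide; 8 grey ribs across its edge, 4 mm thick, reach out to 46 mm radius. In a click, the two top ribs stand 22.5 degrees either side of the top
- pointer (a point): Where the wanted mark must stand: the topmost point of the wheel body (36 mm above wheel_axle, 88 mm above the table), in line with the two white pointers painted on the panel to the left and right of the slot
- green_mark (a point): Middle of the green mark on the wheel's edge, 36 mm from the axle; turns with the wheel. Each gap between two ribs bears one mark about 25 mm long; in order: green, yellow, orange, red, white, violet, dark blue, light blue, and green again. Yellow lies next to green on the side that is nearer the colorimeter's +x when green is on top
- read_button (a joint): Travel (m) of the read button: 0 up, 0.006 right down; a spring returns it; right down takes about 5 N
- read_button_top (a point): Centre of the top face of the round white read button, 26 mm across, 80 mm above the table when up (colorimeter frame x -35, y 48 mm); it moves straight down, flush with its black bezel (42 mm across, 4 mm above the panel)
- vial: Loose round sample vial with reddish contents and black cap, 25 mm across, 62 mm tall, standing in the colorimeter's well (colorimeter frame x 55, y 45 mm); its cap's top is 94 mm above the table. Origin: centre of its underside. To be left alone
- bottle: Loose glass bottle with blue cap, 72 mm across, 135 mm tall, beside the colorimeter's left. Origin: centre of its underside. To be left alone
- dishes: Loose stack of three round culture dishes, 94 mm across, 45 mm tall, beside the colorimeter's right. Origin: centre of its underside. To be left alone
- dropper: Loose small amber dropper bottle, 27 mm across, 62 mm tall, by the colorimeter's front right corner. Origin: centre of its underside. To be left alone

How it is judged:
By the outcome, as a careful person would: the job done as asked, in the order asked, and still so for the second after the job is handed in, with the robot touching nothing.
It also fails if it takes over 58 s, if anything falls off the work surface, if the arm or the gripper's body presses on something with over 40 N, if the wrist force passes 120 N, or if a joint passes its speed limit or range.

## Working session

There is one attempt and no reset: what is moved stays moved. The work goes in short steps, Python scripts to look and compute and a tool call to move; the robot and the scene stay as the last step left them, time stands still between calls to the robot, and variables do not carry over. Pictures are saved under pics/ and viewed, and the job is handed in when it is done.

Besides the shell and the picture viewer there is one more tool, called after ">>>" as name(argument=value, ...) on one line, values as JSON. play_rows: Moves the arm, as the interface text tells. Its arguments: {"type":"object","properties":{"commands":{"type":"array"},"squeeze":{"type":"number"}},"required":["commands"]}

```bash
ls; mkdir -p pics; python3 - <<'E'
from cell import manip
import cv2, numpy as np
print(manip.read_state())
for n in ["scene","top"]:
    p,d=manip.camera(n); cv2.imwrite(f"pics/{n}0.png",p[:,:,::-1]); np.savez(f"{n}0.npz",p=p,d=d)
    print(n,manip.camera_info(n))
print(manip.camera_info("wrist"))
E
```

```text
pics
{'clock': 0.0, 'joints': array([-1.38864077e+00,  3.00482938e-01,  1.52157171e+00, -1.24007174e-05,
        1.32070811e+00, -6.66152755e-02]), 'qd': array([-8.11300247e-04, -2.69170126e-04, -1.35274898e-03,  7.22777781e-04,
        4.12551530e-05,  1.16251517e-03]), 'effort': array([-2.99245774e-03, -5.31813025e+01, -3.52745390e+01,  7.07251928e-02,
        2.44299212e-02, -7.96303311e-05]), 'eef_pos': array([ 135.34852185, -532.77906285,  174.28382678]), 'eef_rot': array([-3.14042435e+00, -6.59040726e-05,  2.48773871e-01]), 'wrist_force': array([ 0.41447622, -0.77220433,  0.03200879]), 'moment': array([ 0.0019309 , -0.01581092,  0.01329562]), 'finger_gap': 93.73577718093591}
scene {'intrinsics': array([[393.22265483,   0.        , 290.88860712],
       [  0.        , 393.22265483, 205.88960836],
       [  0.        ,   0.        ,   1.        ]]), 'k1': -0.035179687477725805, 'camera_from_world': array([[ 6.28930912e-01,  7.77361152e-01, -1.24718554e-02,
        -3.95483860e+02],
       [-5.92215147e-01,  4.89406986e-01,  6.40126567e-01,
         2.70804450e+02],
       [ 5.037
[... 582 characters left out ...]
72543e-02,  9.87623560e-01,
        -9.06772911e+02],
       [ 0.00000000e+00,  0.00000000e+00,  0.00000000e+00,
         1.00000000e+00]])}
{'intrinsics': array([[378.05728328,   0.        , 280.91695145],
       [  0.        , 378.05728328, 212.8769172 ],
       [  0.        ,   0.        ,   1.        ]]), 'k1': -0.09040510502630457, 'tool_from_camera': array([[-5.06201404e-04,  9.60415672e-01,  2.78570424e-01,
         8.17121452e+01],
       [ 9.99999692e-01,  6.53291307e-04, -4.35186045e-04,
        -8.66502795e-01],
       [-5.99947135e-04,  2.78570118e-01, -9.60415707e-01,
        -2.10414197e+02],
       [ 0.00000000e+00,  0.00000000e+00,  0.00000000e+00,
         1.00000000e+00]])}
```

View pics/scene0.png

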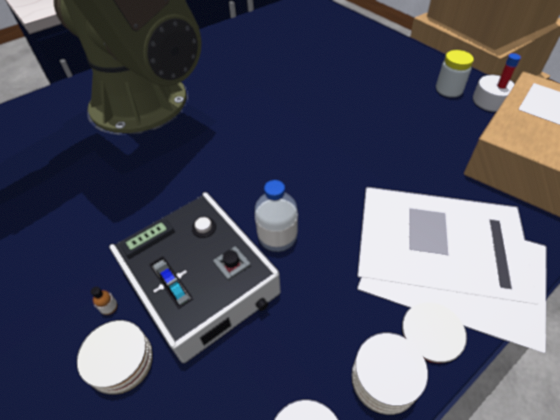

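View pics/top0.png

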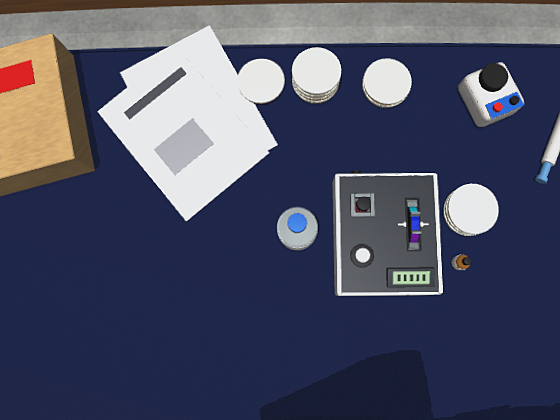

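The top view shows dark blue at the top of the wheel (about 416,224), light blue on the +x side and violet on the −x side. Green is therefore two clicks away on the +x side, so the top must move towards −x by two clicks. Next I'll measure the colorimeter's pose.

```bash
cat > h.py <<'E'
import numpy as np, cv2
from cell import manip
def ray(info,u,v,T=None):
    K=info["intrinsics"];x=(u-K[0,2])/K[0,0];y=(v-K[1,2])/K[1,1]
    x0,y0=x,y
    for _ in range(20):
        s=1+info["k1"]*(x0*x0+y0*y0);x0,y0=x/s,y/s
    W=np.linalg.inv(info["camera_from_world"]) if T is None else T
    return W[:3,3],W[:3,:3]@np.array([x0,-y0,-1.])
def onz(info,u,v,z,T=None):
    o,d=ray(info,u,v,T);return o+d*(z-o[2])/d[2]
def proj(info,P,C=None):
    C=info["camera_from_world"] if C is None else C
    p=C[:3,:3]@P+C[:3,3];x,y=p[0]/-p[2],-p[1]/-p[2];s=1+info["k1"]*(x*x+y*y);K=info["intrinsics"]
    return K[0,0]*x*s+K[0,2],K[1,1]*y*s+K[1,2]
E
python3 - <<'E'
from h import *
p=np.load("top0.npz")["p"];info=manip.camera_info("top")
c=p[160:310,260:510];cv2.imwrite("pics/topc.png",cv2.resize(c[:,:,::-1],None,fx=3.2,fy=3.2,interpolation=cv2.INTER_CUBIC))
g=p.min(2)
# button blob
m=((g>170)).astype(np.uint8);n,l,st,ce=cv2.connectedComponentsWithStats(m)
for i in range(1,n):
    x,y=ce[i]
    if 320<x<450 and 160<y<300: print(st[i],ce[i].round(1),onz(info,x,y,80).round(1))
ps=p[:,:,:].astype(int)
s=np.load("scene0.npz")["p"];si=manip.camera_info("scene")
m=((s.min(2)>150)).astype(np.uint8);n,l,st,ce=cv2.connectedComponentsWithStats(m)
for i in range(1,n):
    x,y=ce[i]
    if 100<x<290 and 190<y<350: print("s",st[i],ce[i].round(1),onz(si,x,y,80).round(1),onz(si,x,y,70).round(1))
E
```

```text
[ 335  173  108  123 1419] [386.5 237.7] [ 544.8 -138.    80. ]
[369 195   1   2   2] [369.  195.5] [ 620.4 -109.2   80. ]
[448 199   1   1   1] [448. 199.] [ 613.4 -250.2   80. ]
[447 201   1   2   2] [447.  201.5] [ 608.9 -248.2   80. ]
[444 205   1   1   1] [444. 205.] [ 602.6 -242.5   80. ]
[446 205   1   7   7] [446. 208.] [ 597.2 -245.8   80. ]
[444 211   3  10  11] [444.8 215.5] [ 583.8 -243.1   80. ]
[355 213   1   1   1] [355. 213.] [589.  -83.5  80. ]
[398 222   8   5  18] [402.9 223.8] [ 569.2 -167.8   80. ]
[420 222   9   5  24] [423.2 223.8] [ 569.1 -203.8   80. ]
[356 248  14  14 153] [362.5 254.8] [514.9 -95.   80. ]
[394 272  35  11 222] [411.1 276.7] [ 476.2 -179.1   80. ]
s [ 110  193  168  155 1789] [198.1 283.1] [ 606.8 -159.1   80. ] [ 600.8 -157.8   70. ]
s [256 199  40  25 739] [275.3 211.3] [570.8  14.   80. ] [564.1  18.6  70. ]
s [195 217  16  13 154] [202.2 223.2] [513.2 -96.1  80. ] [505.4 -93.6  70. ]
s [159 224   6   6  15] [161.5 226.7] [ 476.1 -152.7   80. ] [ 467.6 -151.3   70. ]
s [153 228   5   5   8] [155.  229.9] [ 475.2 -164.2   80. ] [ 466.6 -163.1   70. ]
s [147 231   5   5  10] [148.9 233.1] [ 474.7 -175.1   80. ] [ 466.2 -174.2   70. ]
s [141 235   5   5  11] [143.3 237.1] [ 476.3 -186.    80. ] [ 467.7 -185.2   70. ]
s [135 238   5   6  10] [137.  240.5] [ 476. -197.   80.] [ 467.5 -196.4   70. ]
s [128 242   5   6  14] [130.2 244.5] [ 476.3 -209.    80. ] [ 467.8 -208.7   70. ]
s [177 271   9   7  31] [180.7 273.8] [ 576.3 -171.6   80. ] [ 569.7 -170.6   70. ]
s [154 284  10   8  36] [159.  287.5] [ 576.3 -208.3   80. ] [ 569.7 -207.9   70. ]
s [147 344   3   4   6] [148.  345.5] [ 646.2 -260.5   80. ] [ 640.9 -261.1   70. ]
s [147 348   1   1   1] [147. 348.] [ 648.5 -263.1   80. ] [ 643.2 -263.8   70. ]
```

View pics/topc.png

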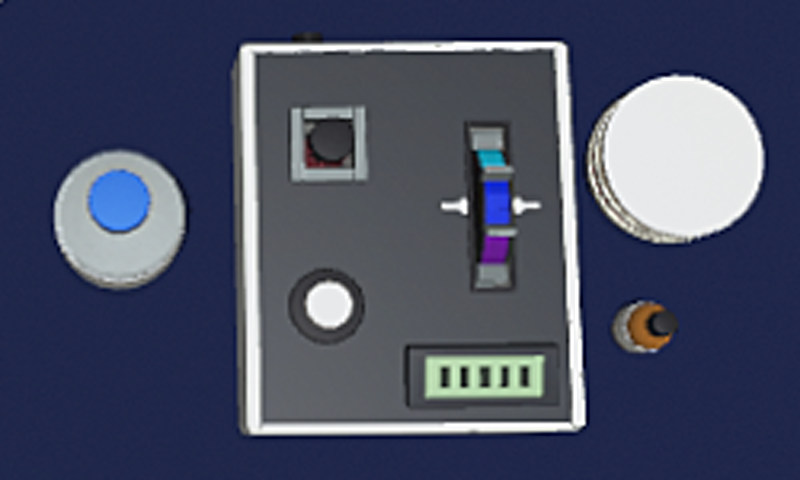

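>>> play_rows(commands=[{"wz": 7.1,"grip": 0},{"wz": 7.1,"grip": 0},{"x": 0.0335,"y": -0.0246},{"x": 0.0335,"y": -0.0246},{"x": 0.0335,"y": -0.0246},{"x": 0.0335,"y": -0.0246},{"x": 0.0335,"y": -0.0246},{"x": 0.0335,"y": -0.0246},{"x": 0.0335,"y": -0.0246},{"x": 0.0335,"y": -0.0246},{"x": 0.0335,"y": -0.0246},{"x": 0.0335,"y": -0.0246},{"x": 0.0335,"y": -0.0246},{"x": 0.0335,"y": -0.0246},{"x": 0.0335,"y": -0.0246},{"x": 0.0335,"y": -0.0246}], squeeze=10)

```text
$.commands[0]: bad value
```

```bash
python3 - <<'E'
from h import *
s=manip.read_state();print(s["clock"],s["eef_pos"],s["eef_rot"],s["finger_gap"],s["wrist_force"])
p,d=manip.camera("wrist");cv2.imwrite("pics/w1.png",p[:,:,::-1])
info=manip.camera_info("wrist")
from scipy.spatial.transform import Rotation as R
T=np.eye(4);T[:3,:3]=R.from_euler("xyz",s["eef_rot"]).as_matrix();T[:3,3]=s["eef_pos"]
C=T@info["tool_from_camera"]
np.savez("w1.npz",p=p,d=d,C=C)
for P in [(514,-95.5,80),(569.5,-188.5,88),(569.5,-170.6,70)]: print(proj(info,np.array(P),np.linalg.inv(C)))
m=(p.min(2)>170).astype(np.uint8);n,l,st,ce=cv2.connectedComponentsWithStats(m)
for i in range(1,n):
    if 10<st[i,4]<4000: print(st[i],ce[i].round(1),onz(info,*ce[i],80,C).round(1),onz(info,*ce[i],70,C).round(1))
E
```

```text
0.1 [ 135.38351393 -532.80314781  174.35939709] [-3.14058563e+00 -6.59930555e-05  2.48822294e-01] 93.75609833675337 [0.42494676 0.63951039 0.37068763]
(np.float64(189.9790168361899), np.float64(85.52545708100449))
(np.float64(251.11227331452315), np.float64(148.36996705185263))
(np.float64(195.6329155031034), np.float64(38.20240054836435))
[538   4  21  16 255] [548.2  11.9] [ 339.4 -696.5   80. ] [ 343.5 -702.6   70. ]
[  89  251   97  105 3179] [136.3 311.2] [   3.6 -426.9   80. ] [  -3.3 -424.1   70. ]
[ 92 369  35  14 269] [112.1 374.2] [ -75.8 -411.3   80. ] [ -85.3 -408.    70. ]
[ 98 393  36  27 722] [113.7 404.7] [-115.3 -416.2   80. ] [-126.1 -413.1   70. ]
[430 393  35  27 732] [447.6 405.4] [ -30.7 -752.8   80. ] [ -38.7 -760.7   70. ]
```

View pics/w1.png

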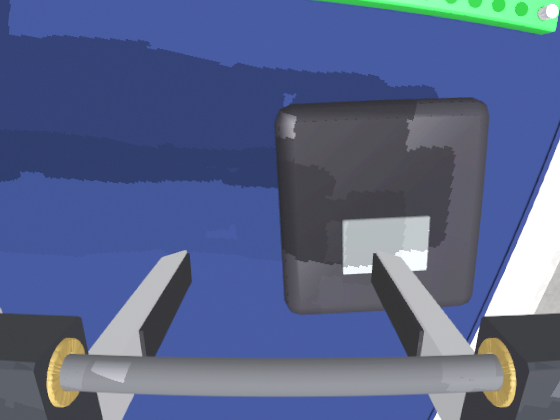

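The wrist picture shows the open fingers over some other bench object, and nothing has moved yet. The call was refused, so I'll write the rows with every field filled in.

>>> play_rows(commands=[{"x": 0,"y": 0,"z": 0,"wx": 0,"wy": 0,"wz": 7.1,"grip": 0},{"x": 0,"y": 0,"z": 0,"wx": 0,"wy": 0,"wz": 7.1,"grip": 0},{"x": 0.0335,"y": -0.0246,"z": 0,"wx": 0,"wy": 0,"wz": 0,"grip": 0},{"x": 0.0335,"y": -0.0246,"z": 0,"wx": 0,"wy": 0,"wz": 0,"grip": 0},{"x": 0.0335,"y": -0.0246,"z": 0,"wx": 0,"wy": 0,"wz": 0,"grip": 0},{"x": 0.0335,"y": -0.0246,"z": 0,"wx": 0,"wy": 0,"wz": 0,"grip": 0},{"x": 0.0335,"y": -0.0246,"z": 0,"wx": 0,"wy": 0,"wz": 0,"grip": 0},{"x": 0.0335,"y": -0.0246,"z": 0,"wx": 0,"wy": 0,"wz": 0,"grip": 0},{"x": 0.0335,"y": -0.0246,"z": 0,"wx": 0,"wy": 0,"wz": 0,"grip": 0},{"x": 0.0335,"y": -0.0246,"z": 0,"wx": 0,"wy": 0,"wz": 0,"grip": 0},{"x": 0.0335,"y": -0.0246,"z": 0,"wx": 0,"wy": 0,"wz": 0,"grip": 0},{"x": 0.0335,"y": -0.0246,"z": 0,"wx": 0,"wy": 0,"wz": 0,"grip": 0},{"x": 0.0335,"y": -0.0246,"z": 0,"wx": 0,"wy": 0,"wz": 0,"grip": 0},{"x": 0.0335,"y": -0.0246,"z": 0,"wx": 0,"wy": 0,"wz": 0,"grip": 0},{"x": 0.0335,"y": -0.0246,"z": 0,"wx": 0,"wy": 0,"wz": 0,"grip": 0},{"x": 0.0335,"y": -0.0246,"z": 0,"wx": 0,"wy": 0,"wz": 0,"grip": 0}], squeeze=10)

```text
clock: 2.15
eef_pos: [605.0, -187.2, 174.6]
eef_rot: [-3.141, 0.0, 0.001]
wrist_force: [-0.7, -0.2, 0.1]
finger_gap: 0.1
```

```bash
cat > look.py <<'E'
import sys
from h import *
from scipy.spatial.transform import Rotation as R
def look(name):
    s=manip.read_state();print(s["clock"],s["eef_pos"].round(1),s["eef_rot"].round(3),s["finger_gap"],s["wrist_force"].round(1))
    p,d=manip.camera("wrist");cv2.imwrite(f"pics/{name}.png",p[:,:,::-1])
    info=manip.camera_info("wrist")
    T=np.eye(4);T[:3,:3]=R.from_euler("xyz",s["eef_rot"]).as_matrix();T[:3,3]=s["eef_pos"]
    C=T@info["tool_from_camera"]
    return p,d,info,C
if __name__=="__main__":
    p,d,info,C=look(sys.argv[1])
    for P in [(514,-95.5,80),(569.5,-188.5,88),(569.5,-170.6,70),(569.5,-207,70)]: print(np.round(proj(info,np.array(P),np.linalg.inv(C)),1))
    m=(p.min(2)>170).astype(np.uint8);n,l,st,ce=cv2.connectedComponentsWithStats(m)
    for i in range(1,n):
        if 10<st[i,4]<4000: print(st[i],ce[i].round(1),onz(info,*ce[i],80,C).round(1),onz(info,*ce[i],70,C).round(1))
E
python3 look.py w2
```

```text
2.15 [ 605.  -187.2  174.6] [-3.141e+00  0.000e+00  1.000e-03] 0.14656959021048035 [-0.7 -0.2  0.1]
[181.2 301.3]
[283.4 248.1]
[263.1 240.6]
[304.1 240.7]
[   0    0   36   97 1856] [11.4 47.7] [735.1  28.6  80. ] [736.7  35.6  70. ]
[ 118  131  216  224 2609] [167.6 198.8] [610.3 -91.5  80. ] [607.8 -88.4  70. ]
[333 134   7  51 252] [335.5 158.6] [ 643.8 -230.6   80. ] [ 642.4 -232.    70. ]
[401 176   7   8  23] [403.9 179.5] [ 626.9 -288.1   80. ] [ 624.9 -291.5   70. ]
[329 200   9  24 151] [333.2 211.3] [ 599.5 -230.3   80. ] [ 596.6 -231.8   70. ]
[  24  212   60   64 2706] [ 54.3 243.4] [569.7  15.8  80. ] [565.8  22.4  70. ]
[327 266   7  53 243] [330.4 293.8] [ 522.2 -231.    80. ] [ 516.8 -232.5   70. ]
[166 289  27  24 488] [178.9 300.7] [514.6 -93.4  80. ] [509.  -90.4  70. ]
```

View pics/w2.png

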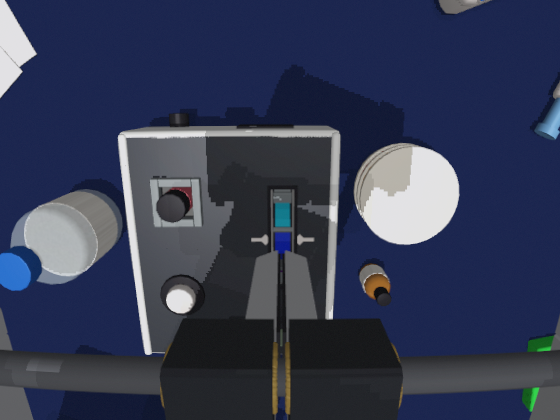

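The wrist view shows the pointers at (258,240) and (306,240), which matches the measured pose. The closed fingers stand just on the +x side of the wheel's top, so I'll go down.

>>> play_rows(commands=[{"x": 0,"y": 0,"z": 0.026,"wx": 0,"wy": 0,"wz": 0,"grip": 0},{"x": 0,"y": 0,"z": 0.026,"wx": 0,"wy": 0,"wz": 0,"grip": 0},{"x": 0,"y": 0,"z": 0.02,"wx": 0,"wy": 0,"wz": 0,"grip": 0},{"x": 0,"y": 0,"z": 0.0115,"wx": 0,"wy": 0,"wz": 0,"grip": 0},{"x": 0,"y": 0,"z": 0,"wx": 0,"wy": 0,"wz": 0,"grip": 0}])

```text
clock: 2.82
eef_pos: [603.8, -188.2, 90.8]
eef_rot: [-3.141, 0.001, 0.001]
wrist_force: [-0.3, -0.0, -0.2]
finger_gap: 0.6
```

>>> play_rows(commands=[{"x": -0.005,"y": 0,"z": 0,"wx": 0,"wy": 0,"wz": 0,"grip": 0},{"x": -0.004,"y": 0,"z": 0,"wx": 0,"wy": 0,"wz": 0,"grip": 0},{"x": -0.003,"y": 0,"z": 0,"wx": 0,"wy": 0,"wz": 0,"grip": 0},{"x": -0.003,"y": 0,"z": 0,"wx": 0,"wy": 0,"wz": 0,"grip": 0},{"x": 0,"y": 0,"z": 0,"wx": 0,"wy": 0,"wz": 0,"grip": 0}])

```text
clock: 3.45
eef_pos: [589.0, -188.3, 91.5]
eef_rot: [3.142, -0.0, 0.001]
wrist_force: [0.3, -0.0, 0.6]
finger_gap: 0.4
```

```bash
cat > sc.py <<'E'
import sys
from h import *
p,d=manip.camera("scene");c=p[230:330,120:240];a=cv2.resize(c,(480,400),interpolation=cv2.INTER_CUBIC)
cv2.imwrite(f"pics/{sys.argv[1]}.png",a[:,:,::-1])
s=manip.read_state();print(s["clock"],s["eef_pos"].round(1),s["wrist_force"].round(1))
E
python3 sc.py s1
```

```text
3.5 [ 589.1 -188.2   91.5] [-0.4  0.9 -0.2]
```

View pics/s1.png

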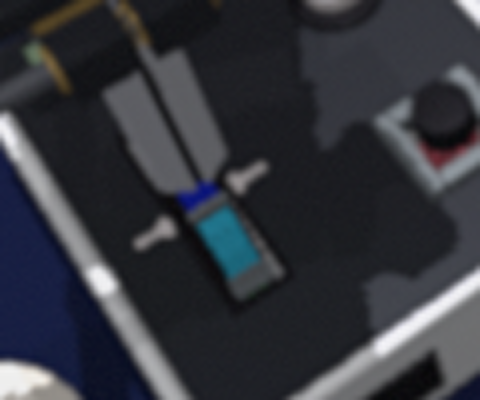

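```bash
python3 - <<'E'
from h import *
i=manip.camera_info("scene")
for P in [(589,-188,91),(569.5,-188,88),(587,-188,94.5),(552,-188,94.5),(569.5,-170,70),(581,-188,91),(581,-176,91),(581,-200,91)]:
    u,v=proj(i,np.array(P));print(P,round((u-120)*4),round((v-230)*4))
print(np.linalg.inv(i["camera_from_world"])[:3,3])
E
```

```text
(589, -188, 91) 213 208
(569.5, -188, 88) 191 176
(587, -188, 94.5) 208 200
(552, -188, 94.5) 164 136
(569.5, -170, 70) 244 174
(581, -188, 91) 203 194
(581, -176, 91) 232 176
(581, -200, 91) 174 212
[ 920.29872301 -226.17701852  601.29203672]
```

```bash
python3 - <<'E'
from h import *
from look import look
p,d,info,C=look("w3")
np.savez("w3.npz",p=p,d=d,C=C)
# tip in tool coordinates
Tc=info["tool_from_camera"]
for (u,v) in [(282,243),(282,247),(270,252),(270,256),(270,260),(270,270),(295,256),(295,270),(270,290)]:
    o,r=ray(info,u,v,Tc);print(u,v,d[v,u],(o+r*d[v,u]).round(1),p[v,u])
p,d=manip.camera("scene");i=manip.camera_info("scene")
for (cu,cv) in [(190,180),(170,185),(215,160),(150,140),(195,130),(200,195),(207,205),(230,240)]:
    u,v=120+cu/4,230+cv/4
    dd=d[round(v),round(u)];o,r=ray(i,round(u),round(v));print("s",cu,cv,dd,(o+r*dd).round(1),p[round(v),round(u)])
E
```

```text
3.5 [ 589.1 -188.2   91.5] [ 3.142e+00 -0.000e+00  1.000e-03] 0.5260343308179196 [-0.4  0.9 -0.2]
282 243 231.89842 [-0.8 -0.2  7.2] [ 19 122 140]
282 247 221.55399 [ 0.6 -0.2 -3.2] [82 87 89]
270 252 189.09988 [ 10.   -6.3 -34.2] [78 80 83]
270 256 183.8621 [ 10.1  -6.2 -39.7] [92 93 94]
270 260 181.2785 [  9.3  -6.1 -42.6] [91 92 93]
270 270 168.49115 [ 10.1  -5.8 -55.7] [91 92 94]
295 256 184.35056 [  9.9   6.  -39.2] [91 92 94]
295 270 170.33388 [  9.3   5.5 -54. ] [92 92 94]
270 290 151.87457 [  9.3  -5.3 -73.2] [90 92 94]
s 190 180 539.6725 [ 598.3 -191.2  127.9] [68 68 73]
s 170 185 531.8352 [ 598.7 -198.8  133.9] [93 94 99]
s 215 160 540.8625 [ 598.8 -181.2  131.2] [87 88 92]
s 150 140 513.22186 [ 598.1 -196.8  159.6] [92 93 98]
s 195 130 522.33954 [ 599.3 -182.8  154.2] [92 93 97]
s 200 195 580.39703 [ 579.4 -189.2   88.3] [ 17  26 118]
s 207 205 570.27075 [ 588.9 -189.    95.3] [71 73 78]
s 230 240 580.1041 [ 596.7 -188.    78. ] [ 30 109 131]
```

View pics/w3.png

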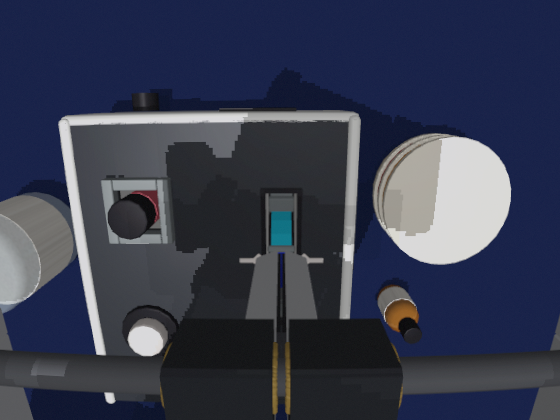

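```bash
python3 - <<'E'
from h import *
info=manip.camera_info("wrist");Tc=info["tool_from_camera"]
for f,cols in [("w1.npz",(150,165,175,185)),("w3.npz",(262,270,282,295))]:
    z=np.load(f);d=z["d"];p=z["p"]
    for u in cols:
        print(f,u)
        for v in range(244,300,5):
            o,r=ray(info,u,v,Tc);print("  ",v,(o+r*d[v,u]).round(1),p[v,u])
E
```

```text
w1.npz 150
   244 [ -65.6 -144.6  174.4] [ 67  87 154]
   249 [ -71.6 -145.4  174.8] [ 68  89 155]
   254 [ -77.  -145.5  173.4] [ 72  92 163]
   259 [ -83.4 -146.5  174.4] [ 71  92 162]
   264 [ -89.3 -146.9  173.9] [ 72  92 163]
   269 [ -95.7 -147.9  174.8] [ 72  92 163]
   274 [  9.9 -58.6 -60. ] [190 190 193]
   279 [ 10.  -56.9 -65.1] [190 191 193]
   284 [ 10.  -55.3 -69.9] [189 190 193]
   289 [  9.9 -53.9 -74.2] [190 190 193]
   294 [ 10.5 -52.1 -79.4] [190 191 193]
   299 [ 10.1 -51.1 -82.6] [190 191 193]
w1.npz 165
   244 [ -65.  -127.4  173.2] [ 69  89 155]
   249 [ -71.1 -128.1  173.6] [ 68  88 155]
   254 [ -76.4 -128.2  172.2] [ 73  93 163]
   259 [  9.4 -57.1 -42.2] [190 190 193]
   264 [  9.5 -55.4 -48.1] [190 191 193]
   269 [  9.3 -53.8 -53.5] [190 191 193]
   274 [  9.6 -52.1 -59.3] [190 190 193]
   279 [  9.6 -50.6 -64.3] [190 191 193]
   284 [  9.8 -49.1 -69.4] [188 188 192]
   289 [  8.5 -48.7 -71.2] [56 56 59]
   294 [  7.7 -48.  -74. ] [57 56 60]
   299 [  6.3 -47.6 -75.6] [56 56 59]
w1.npz 175
   244 [ -65.1 -116.4  173.5] [ 68  88 155]
   249 [ -71.2 -117.1
[... 2067 characters left out ...]
1 54]
   274 [  8.6  -0.4 -56.7] [20 22 54]
   279 [  8.5  -0.4 -61.5] [17 19 50]
   284 [  8.3  -0.4 -65.8] [17 21 51]
   289 [  8.1  -0.5 -69.9] [29 30 32]
   294 [  8.5  -0.5 -75. ] [32 32 34]
   299 [  8.2  -0.5 -78.5] [36 38 38]
w3.npz 295
   244 [-11.7   8.9  33.9] [94 94 94]
   249 [-15.7   8.9  34.8] [88 88 88]
   254 [  9.5   6.1 -35.7] [93 93 95]
   259 [ 10.2   5.8 -43.5] [92 93 95]
   264 [ 10.    5.6 -49.1] [92 92 94]
   269 [  9.9   5.5 -54.2] [91 92 93]
   274 [  9.9   5.3 -59.6] [92 92 95]
   279 [  9.9   5.1 -64.4] [91 92 94]
   284 [  9.6   4.9 -68.5] [92 93 95]
   289 [ 10.2   4.7 -74. ] [92 93 94]
   294 [ 10.2   4.6 -78.2] [91 93 94]
   299 [ 10.1   4.5 -82. ] [92 92 94]
```

```bash
python3 - <<'E'
from h import *
info=manip.camera_info("wrist");Tc=info["tool_from_camera"]
z=np.load("w3.npz");d=z["d"]
for u,v in [(5,370),(100,370),(170,370),(200,340),(380,340),(455,370),(555,370),(280,400),(200,322),(250,265),(310,265),(250,275)]:
    o,r=ray(info,u,v,Tc);print(u,v,(o+r*d[v,u]).round(1))
i=manip.camera_info("top");p,dd=manip.camera("top");cv2.imwrite("pics/t3.png",cv2.resize(p[120:330,260:510],None,fx=3,fy=3)[:,:,::-1])
# bottle
m=((p[:,:,2]>180)&(p[:,:,0]<120)).astype(np.uint8);n,l,st,ce=cv2.connectedComponentsWithStats(m)
for k in range(1,n):
    if st[k,4]>60: print(st[k],onz(i,*ce[k],135).round(1))
s=manip.read_state();print(s["joints"])
E
```

```text
5 370 [  26.5  -62.1 -145.6]
100 370 [  27.6  -39.7 -145.1]
170 370 [  33.5  -21.9 -151.6]
200 340 [  34.2  -17.9 -142.9]
380 340 [  34.    19.9 -142.8]
455 370 [  27.7   36.2 -145.3]
555 370 [  26.3   60.  -145.4]
280 400 [-133.3   -1.6   19.6]
200 322 [  33.7  -19.5 -135.3]
250 265 [-21.5 -21.4  20.6]
310 265 [-21.5  18.5  20.5]
250 275 [-28.7 -21.6  20.3]
[486  92  38  27 353] [ 768.6 -340.9  135. ]
[539 162  12  20 110] [ 650.4 -404.6  135. ]
[288 213  19  19 284] [565.8  19.9 135. ]
[-3.68446495e-01  5.25580392e-01  1.40434343e+00  3.63405479e-05
  1.21165668e+00  1.20135383e+00]
```

View pics/t3.png

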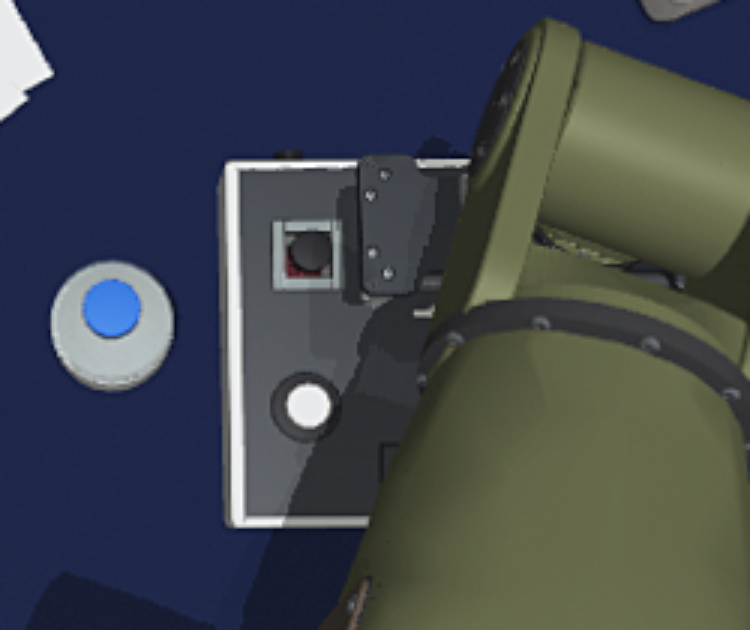

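The cameras agree that the real fingertips end about 34 mm behind the reported TCP and are ±10 mm wide in x. They are still above the wheel, which hasn't moved. I'll back off to +x, go lower and push again.

>>> play_rows(commands=[{"x": 0.009,"y": 0,"z": 0,"wx": 0,"wy": 0,"wz": 0,"grip": 0},{"x": 0.009,"y": 0,"z": 0,"wx": 0,"wy": 0,"wz": 0,"grip": 0},{"x": 0,"y": 0,"z": 0.012,"wx": 0,"wy": 0,"wz": 0,"grip": 0},{"x": 0,"y": 0,"z": 0.012,"wx": 0,"wy": 0,"wz": 0,"grip": 0},{"x": 0,"y": 0,"z": 0.006,"wx": 0,"wy": 0,"wz": 0,"grip": 0},{"x": 0,"y": 0,"z": 0.004,"wx": 0,"wy": 0,"wz": 0,"grip": 0},{"x": 0,"y": 0,"z": 0,"wx": 0,"wy": 0,"wz": 0,"grip": 0}])

```text
clock: 4.53
eef_pos: [607.0, -188.2, 57.2]
eef_rot: [-3.142, 0.0, 0.001]
wrist_force: [0.8, 0.5, 0.0]
finger_gap: 0.4
```

```bash
python3 look.py w4|head -1; python3 sc.py s4
```

```text
4.525 [ 607.  -188.2   57.2] [-3.142e+00  0.000e+00  1.000e-03] 0.4084627397692658 [0.8 0.5 0. ]
4.625 [ 607.2 -188.3   57.7] [ 0.7 -0.4  1.1]
```

View pics/s4.png

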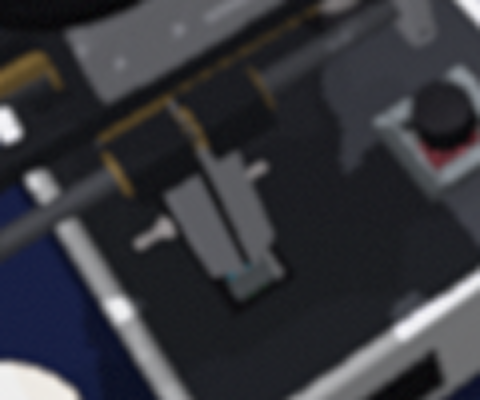

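View pics/w4.png

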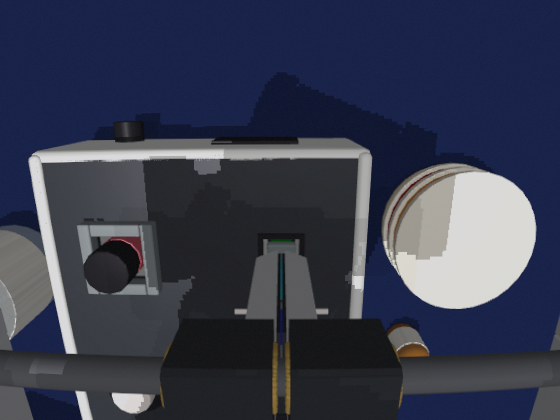

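The finger now stands behind the +22.5° rib, and a strip of green shows low on the +x side at about (280,240). I'll push towards −x.

>>> play_rows(commands=[{"x": -0.005,"y": 0,"z": 0,"wx": 0,"wy": 0,"wz": 0,"grip": 0},{"x": -0.004,"y": 0,"z": 0,"wx": 0,"wy": 0,"wz": 0,"grip": 0},{"x": -0.004,"y": 0,"z": 0,"wx": 0,"wy": 0,"wz": 0,"grip": 0},{"x": -0.004,"y": 0,"z": 0,"wx": 0,"wy": 0,"wz": 0,"grip": 0},{"x": -0.003,"y": 0,"z": 0,"wx": 0,"wy": 0,"wz": 0,"grip": 0},{"x": -0.003,"y": 0,"z": 0,"wx": 0,"wy": 0,"wz": 0,"grip": 0}])

```text
clock: 5.38
eef_pos: [583.8, -188.2, 57.3]
eef_rot: [-3.142, 0.0, 0.001]
wrist_force: [0.3, -0.3, 1.7]
finger_gap: 0.4
```

```bash
python3 sc.py s5
```

```text
5.425 [ 583.6 -188.2   57.4] [-0.5 -0.5  1.5]
```

View pics/s5.png

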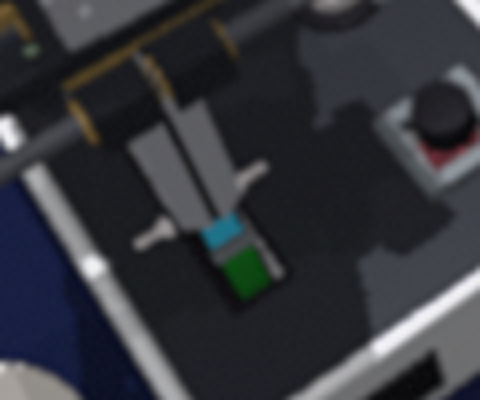

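The wheel is moving: light blue is near the top, green is at (248,270), and it's about at half a click. I'll push slightly further and then lift.

>>> play_rows(commands=[{"x": -0.003,"y": 0,"z": 0,"wx": 0,"wy": 0,"wz": 0,"grip": 0},{"x": -0.002,"y": 0,"z": 0,"wx": 0,"wy": 0,"wz": 0,"grip": 0},{"x": 0,"y": 0,"z": 0,"wx": 0,"wy": 0,"wz": 0,"grip": 0}])

```text
clock: 5.8
eef_pos: [579.0, -188.3, 57.6]
eef_rot: [3.142, -0.0, 0.001]
wrist_force: [-1.0, 0.4, 4.2]
finger_gap: -0.0
```

```bash
python3 sc.py s6
```

```text
5.85 [ 579.1 -188.3   57.6] [-0.3 -0.1  4.2]
```

View pics/s6.png

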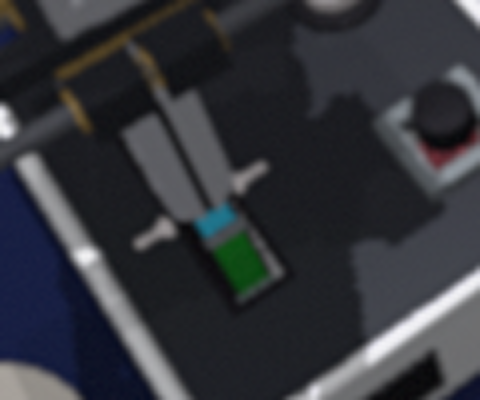

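>>> play_rows(commands=[{"x": 0,"y": 0,"z": -0.006,"wx": 0,"wy": 0,"wz": 0,"grip": 0},{"x": 0,"y": 0,"z": -0.012,"wx": 0,"wy": 0,"wz": 0,"grip": 0},{"x": 0.009,"y": 0,"z": 0,"wx": 0,"wy": 0,"wz": 0,"grip": 0},{"x": 0.009,"y": 0,"z": 0,"wx": 0,"wy": 0,"wz": 0,"grip": 0},{"x": 0.009,"y": 0,"z": 0,"wx": 0,"wy": 0,"wz": 0,"grip": 0},{"x": 0,"y": 0,"z": 0,"wx": 0,"wy": 0,"wz": 0,"grip": 0}])

```text
clock: 6.6
eef_pos: [606.5, -188.0, 74.8]
eef_rot: [-3.141, 0.001, 0.001]
wrist_force: [0.1, 1.0, -0.7]
finger_gap: 0.5
```

```bash
python3 sc.py s7; python3 look.py w7|head -1
```

```text
6.65 [ 606.1 -188.1   74.8] [-0.6  0.4 -0.4]
6.65 [ 606.1 -188.1   74.8] [-3.141e+00  1.000e-03  1.000e-03] 0.17601216403176698 [-0.6  0.4 -0.4]
```

View pics/s7.png

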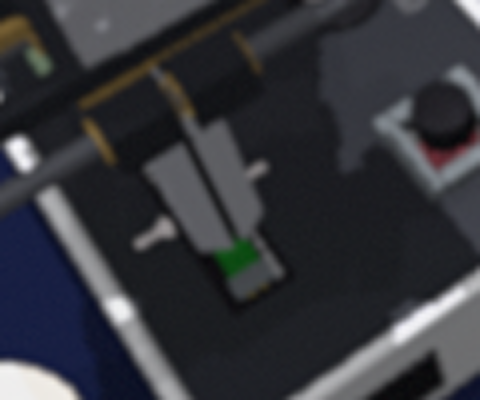

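View pics/w7.png

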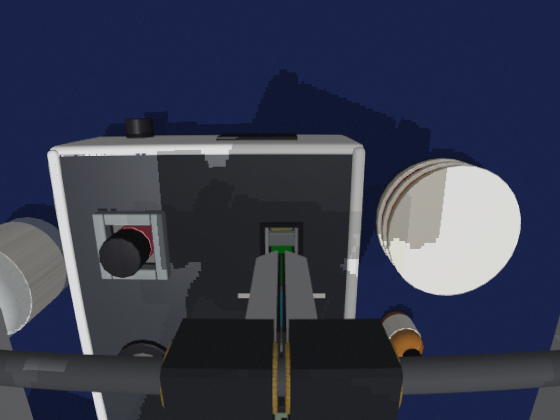

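The wheel has moved one click: green is now the next mark on the +x side of the top, with yellow below it. I'll repeat the stroke.

>>> play_rows(commands=[{"x": 0,"y": 0,"z": 0.01,"wx": 0,"wy": 0,"wz": 0,"grip": 0},{"x": 0,"y": 0,"z": 0.007,"wx": 0,"wy": 0,"wz": 0,"grip": 0},{"x": -0.005,"y": 0,"z": 0,"wx": 0,"wy": 0,"wz": 0,"grip": 0},{"x": -0.004,"y": 0,"z": 0,"wx": 0,"wy": 0,"wz": 0,"grip": 0},{"x": -0.004,"y": 0,"z": 0,"wx": 0,"wy": 0,"wz": 0,"grip": 0},{"x": -0.004,"y": 0,"z": 0,"wx": 0,"wy": 0,"wz": 0,"grip": 0},{"x": -0.003,"y": 0,"z": 0,"wx": 0,"wy": 0,"wz": 0,"grip": 0},{"x": -0.003,"y": 0,"z": 0,"wx": 0,"wy": 0,"wz": 0,"grip": 0},{"x": -0.003,"y": 0,"z": 0,"wx": 0,"wy": 0,"wz": 0,"grip": 0},{"x": -0.001,"y": 0,"z": 0,"wx": 0,"wy": 0,"wz": 0,"grip": 0},{"x": 0,"y": 0,"z": 0,"wx": 0,"wy": 0,"wz": 0,"grip": 0}])

```text
clock: 8.07
eef_pos: [578.9, -188.2, 58.3]
eef_rot: [-3.141, 0.0, 0.001]
wrist_force: [-0.7, 0.3, 1.0]
finger_gap: 0.3
```

```bash
python3 sc.py s8
```

```text
8.125 [ 579.  -188.2   58.3] [-1.   0.1  0.9]
```

View pics/s8.png

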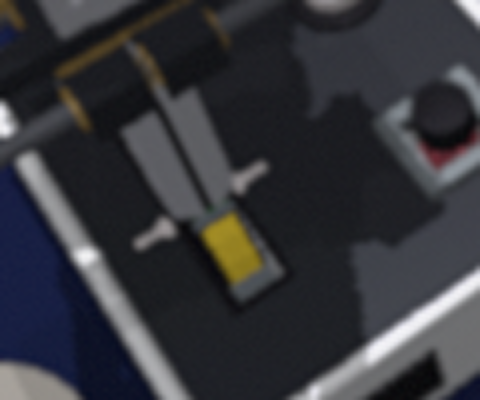

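The rib has passed the top and dropped, with yellow now on the +x side. I'll lift straight up and look.

>>> play_rows(commands=[{"x": 0,"y": 0,"z": -0.006,"wx": 0,"wy": 0,"wz": 0,"grip": 0},{"x": 0,"y": 0,"z": -0.014,"wx": 0,"wy": 0,"wz": 0,"grip": 0},{"x": 0,"y": 0,"z": -0.03,"wx": 0,"wy": 0,"wz": 0,"grip": 0},{"x": 0,"y": 0,"z": -0.03,"wx": 0,"wy": 0,"wz": 0,"grip": 0},{"x": -0.03,"y": -0.02,"z": 0,"wx": 0,"wy": 0,"wz": 10,"grip": 0},{"x": -0.02,"y": -0.024,"z": 0,"wx": 0,"wy": 0,"wz": 10,"grip": 0},{"x": -0.02,"y": -0.02,"z": 0,"wx": 0,"wy": 0,"wz": 10,"grip": 0},{"x": 0,"y": 0,"z": 0,"wx": 0,"wy": 0,"wz": 10,"grip": 0},{"x": 0,"y": 0,"z": 0,"wx": 0,"wy": 0,"wz": 10,"grip": 0},{"x": 0,"y": 0,"z": 0,"wx": 0,"wy": 0,"wz": 10,"grip": 0},{"x": 0,"y": 0,"z": 0,"wx": 0,"wy": 0,"wz": 10,"grip": 0},{"x": 0,"y": 0,"z": 0,"wx": 0,"wy": 0,"wz": 10,"grip": 0},{"x": 0,"y": 0,"z": 0,"wx": 0,"wy": 0,"wz": 10,"grip": 0},{"x": 0,"y": 0,"z": 0,"wx": 0,"wy": 0,"wz": 0,"grip": 0}])

```text
clock: 9.88
eef_pos: [493.8, -175.5, 133.8]
eef_rot: [-3.095, 0.071, -1.474]
wrist_force: [-0.5, 0.3, 0.1]
finger_gap: 0.7
```

```bash
python3 look.py w9; python3 sc.py s9; python3 - <<'E'
from h import *
p,d=manip.camera("scene");cv2.imwrite("pics/s9f.png",p[:,:,::-1])
E
```

```text
9.875 [ 493.8 -175.5  133.8] [-3.095  0.071 -1.474] 0.6594375469546806 [-0.5  0.3  0.1]
[250.2 303.1]
[178.9 188.6]
[185.9 204.3]
[186.4 157.4]
[218   0   6   7  27] [220.5   2.8] [ 547.2 -310.4   80. ] [ 549.3 -311.9   70. ]
[214  11   7  34  51] [217.5  30. ] [ 548.3 -294.1   80. ] [ 550.4 -295.    70. ]
[221  14   4  26  36] [222.7  27.4] [ 545.  -295.9   80. ] [ 547.  -296.9   70. ]
[  62  109  245  224 2623] [126.8 191.3] [ 611.4 -179.7   80. ] [ 616.  -176.2   70. ]
[178 202  11  16  85] [182.7 207.8] [ 569.  -171.3   80. ] [ 572.  -167.5   70. ]
[325 263  13  56 230] [331.2 290.9] [ 451.2 -114.7   80. ] [ 449.6 -108.7   70. ]
[232 293  18  26 302] [240.8 304.8] [521.5 -93.   80. ] [522.6 -86.1  70. ]
[  24  388  112   32 2708] [ 73.9 405.3] [682.9  50.9  80. ] [690.3  63.4  70. ]
9.975 [ 494.8 -173.7  133.8] [ 0.3  0.7 -0.1]
```

View pics/s9.png

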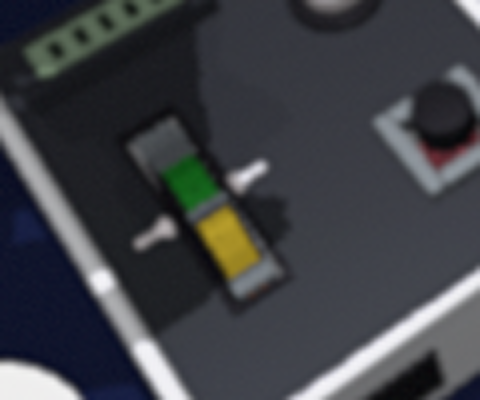

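View pics/w9.png

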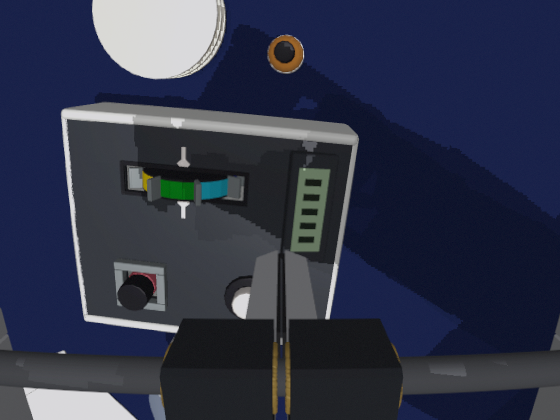

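Green now stands between the pointers, at (190,180) in the scene crop, with a rib on either side. The last joint is near its limit, so I'll turn back 50° and check the pose before the button.

>>> play_rows(commands=[{"x": 0,"y": 0,"z": 0,"wx": 0,"wy": 0,"wz": -10,"grip": 0},{"x": 0,"y": 0,"z": 0,"wx": 0,"wy": 0,"wz": -10,"grip": 0},{"x": 0,"y": 0,"z": 0,"wx": 0,"wy": 0,"wz": -10,"grip": 0},{"x": 0,"y": 0,"z": 0,"wx": 0,"wy": 0,"wz": -10,"grip": 0},{"x": 0,"y": 0,"z": 0,"wx": 0,"wy": 0,"wz": -10,"grip": 0},{"x": 0,"y": 0,"z": 0,"wx": 0,"wy": 0,"wz": 0,"grip": 0},{"x": 0,"y": 0,"z": 0,"wx": 0,"wy": 0,"wz": 0,"grip": 0}])

```text
clock: 10.9
eef_pos: [494.8, -173.0, 133.1]
eef_rot: [-3.058, 0.011, -0.6]
wrist_force: [-0.3, 0.3, 0.9]
finger_gap: 0.4
```

```bash
python3 - <<'E'
from h import *
from scipy.spatial.transform import Rotation as R
s=manip.read_state();r=R.from_euler("xyz",s["eef_rot"])
print(s["joints"],s["eef_pos"],s["eef_rot"])
print("to button, tool axes",r.inv().apply(np.array([514.3,-95.2,s["eef_pos"][2]])-s["eef_pos"]))
T=R.from_euler("xyz",[np.pi,0,s["eef_rot"][2]]);print("untilt",(r.inv()*T).as_rotvec(degrees=True))
E
```

```text
[-0.45470765  0.27666365  1.65430649  0.09001912  1.21103392  1.68523151] [ 494.83610702 -172.95976727  133.11076802] [-3.05811055  0.01134058 -0.60039668]
to button, tool axes [-27.87024659 -74.86889701   6.58195654]
untilt [-4.78312103  0.64939009 -0.02712198]
```

>>> play_rows(commands=[{"x": 0,"y": 0,"z": 0,"wx": -4.78,"wy": 0.65,"wz": 0,"grip": 0},{"x": -0.0093,"y": -0.0251,"z": 0,"wx": 0,"wy": 0,"wz": 0,"grip": 0},{"x": -0.0093,"y": -0.0251,"z": 0,"wx": 0,"wy": 0,"wz": 0,"grip": 0},{"x": -0.0093,"y": -0.0251,"z": 0,"wx": 0,"wy": 0,"wz": 0,"grip": 0},{"x": 0,"y": 0,"z": 0.035,"wx": 0,"wy": 0,"wz": 0,"grip": 0},{"x": 0,"y": 0,"z": 0.03,"wx": 0,"wy": 0,"wz": 0,"grip": 0},{"x": 0,"y": 0,"z": 0,"wx": 0,"wy": 0,"wz": 0,"grip": 0}])

```text
clock: 11.78
eef_pos: [512.9, -95.0, 66.5]
eef_rot: [3.141, 0.003, -0.6]
wrist_force: [0.8, -0.3, -0.4]
finger_gap: 0.6
```

```bash
python3 look.py w10|head -1; python3 - <<'E'
from h import *
p,d=manip.camera("scene");cv2.imwrite("pics/s10.png",cv2.resize(p[160:360,90:310],None,fx=3.5,fy=3)[:,:,::-1])
E
```

```text
11.775 [512.9 -95.   66.5] [ 3.141e+00  3.000e-03 -6.000e-01] 0.5591724074417085 [ 0.8 -0.3 -0.4]
```

View pics/w10.png

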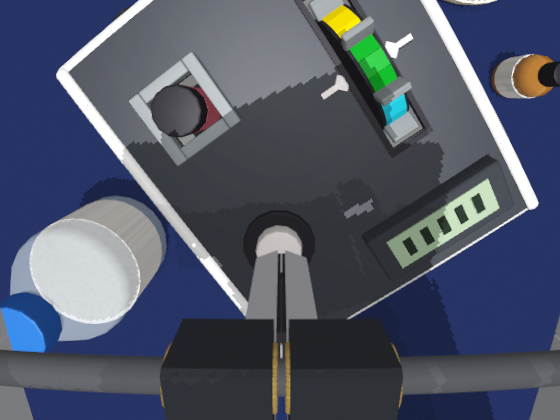

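View pics/s10.png

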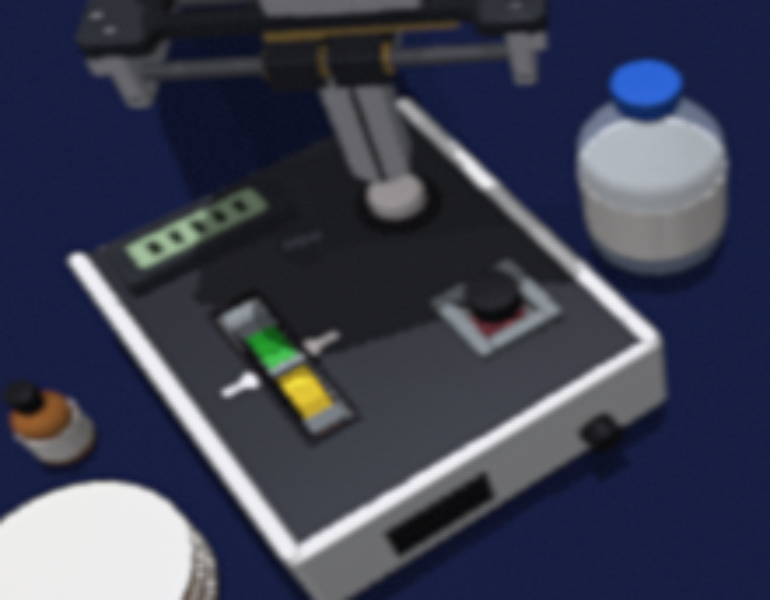

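The finger is centred over the button, and green sits between the pointers. I'll press in small steps while reading the force.

>>> play_rows(commands=[{"x": 0,"y": 0,"z": 0.012,"wx": 0,"wy": 0,"wz": 0,"grip": 0},{"x": 0,"y": 0,"z": 0.006,"wx": 0,"wy": 0,"wz": 0,"grip": 0},{"x": 0,"y": 0,"z": 0.003,"wx": 0,"wy": 0,"wz": 0,"grip": 0},{"x": 0,"y": 0,"z": 0,"wx": 0,"wy": 0,"wz": 0,"grip": 0}])

```text
clock: 12.38
eef_pos: [514.2, -95.6, 47.6]
eef_rot: [-3.141, -0.001, -0.598]
wrist_force: [-1.4, 0.8, 7.1]
finger_gap: 0.6
```

>>> play_rows(commands=[{"x": 0,"y": 0,"z": 0.002,"wx": 0,"wy": 0,"wz": 0,"grip": 0},{"x": 0,"y": 0,"z": 0,"wx": 0,"wy": 0,"wz": 0,"grip": 0}])

```text
clock: 12.62
eef_pos: [514.4, -95.7, 47.2]
eef_rot: [-3.141, -0.002, -0.598]
wrist_force: [-9.0, 2.0, 27.7]
finger_gap: 0.6
```

>>> play_rows(commands=[{"x": 0,"y": 0,"z": 0.002,"wx": 0,"wy": 0,"wz": 0,"grip": 0},{"x": 0,"y": 0,"z": 0,"wx": 0,"wy": 0,"wz": 0,"grip": 0}])

```text
clock: 12.88
eef_pos: [514.7, -95.8, 46.8]
eef_rot: [-3.141, -0.003, -0.598]
wrist_force: [-19.3, 3.3, 46.4]
finger_gap: 0.6
```

>>> play_rows(commands=[{"x": 0,"y": 0,"z": -0.003,"wx": 0,"wy": 0,"wz": 0,"grip": 0}])

```text
clock: 13.0
eef_pos: [514.2, -95.6, 47.8]
eef_rot: [-3.141, -0.001, -0.598]
wrist_force: [-0.8, 0.0, 4.8]
finger_gap: 0.7
```

```bash
python3 look.py w11|head -1; python3 - <<'E'
from h import *
p,d=manip.camera("scene");cv2.imwrite("pics/s11.png",cv2.resize(p[180:260,150:260],None,fx=7,fy=7,interpolation=cv2.INTER_CUBIC)[:,:,::-1])
p,d=manip.camera("top");cv2.imwrite("pics/t11.png",cv2.resize(p[160:310,300:460],None,fx=4,fy=4)[:,:,::-1])
E
```

```text
13.0 [514.2 -95.6  47.8] [-3.141e+00 -1.000e-03 -5.980e-01] 0.6907774245904805 [-0.8  0.   4.8]
```

View pics/s11.png

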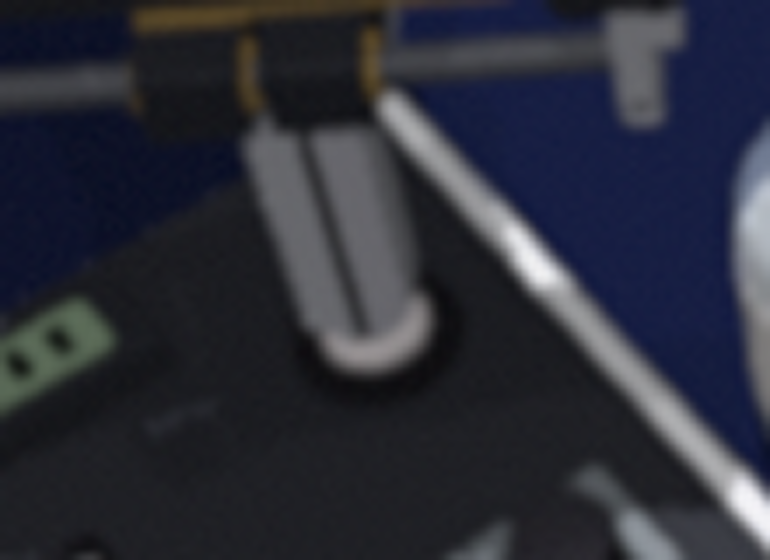

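View pics/w11.png

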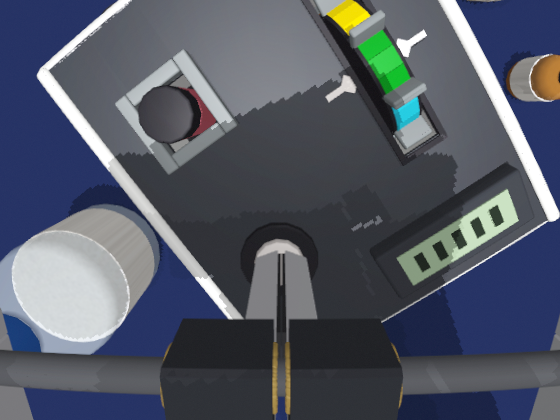

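View pics/t11.png

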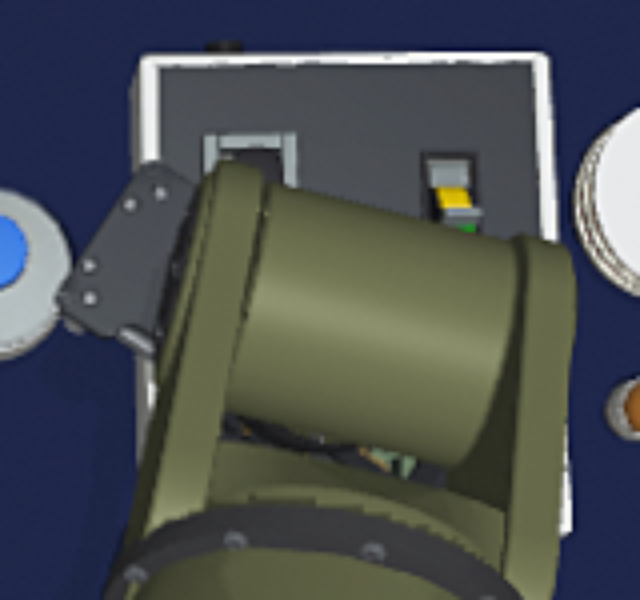

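The button looks flush with its bezel. I'll check by letting it up in steps while watching the spring force.

>>> play_rows(commands=[{"x": 0,"y": 0,"z": -0.002,"wx": 0,"wy": 0,"wz": 0,"grip": 0},{"x": 0,"y": 0,"z": 0,"wx": 0,"wy": 0,"wz": 0,"grip": 0}])

```text
clock: 13.4
eef_pos: [514.2, -95.6, 48.5]
eef_rot: [-3.141, -0.001, -0.598]
wrist_force: [0.2, 0.1, 4.8]
finger_gap: 0.2
```

>>> play_rows(commands=[{"x": 0,"y": 0,"z": -0.002,"wx": 0,"wy": 0,"wz": 0,"grip": 0},{"x": 0,"y": 0,"z": 0,"wx": 0,"wy": 0,"wz": 0,"grip": 0}])

```text
clock: 13.65
eef_pos: [514.1, -95.6, 50.1]
eef_rot: [-3.141, -0.001, -0.598]
wrist_force: [1.4, -0.4, 3.1]
finger_gap: 0.4
```

>>> play_rows(commands=[{"x": 0,"y": 0,"z": -0.002,"wx": 0,"wy": 0,"wz": 0,"grip": 0},{"x": 0,"y": 0,"z": 0,"wx": 0,"wy": 0,"wz": 0,"grip": 0}])

```text
clock: 13.9
eef_pos: [513.9, -95.5, 52.0]
eef_rot: [-3.141, -0.0, -0.598]
wrist_force: [1.2, -0.3, 1.6]
finger_gap: 0.5
```

>>> play_rows(commands=[{"x": 0,"y": 0,"z": -0.002,"wx": 0,"wy": 0,"wz": 0,"grip": 0},{"x": 0,"y": 0,"z": 0,"wx": 0,"wy": 0,"wz": 0,"grip": 0}])

```text
clock: 14.15
eef_pos: [513.6, -95.4, 53.7]
eef_rot: [3.141, 0.001, -0.598]
wrist_force: [-0.2, 0.2, 0.3]
finger_gap: 0.4
```

The force falls from about 5 N to 0 over about 6 mm, then a stiff stop at the bottom, so the button went right down. I'll lift clear and check everything.

>>> play_rows(commands=[{"x": 0,"y": 0,"z": -0.01,"wx": 0,"wy": 0,"wz": 0,"grip": 0},{"x": 0,"y": 0,"z": -0.03,"wx": 0,"wy": 0,"wz": 0,"grip": 0},{"x": 0,"y": 0,"z": -0.05,"wx": 0,"wy": 0,"wz": 0,"grip": 0},{"x": 0,"y": 0,"z": -0.05,"wx": 0,"wy": 0,"wz": 0,"grip": 0},{"x": -0.03,"y": 0.02,"z": 0,"wx": 0,"wy": 0,"wz": 0,"grip": 0},{"x": -0.03,"y": 0.02,"z": 0,"wx": 0,"wy": 0,"wz": 0,"grip": 0},{"x": -0.03,"y": 0.02,"z": 0,"wx": 0,"wy": 0,"wz": 0,"grip": 0},{"x": -0.03,"y": 0.02,"z": 0,"wx": 0,"wy": 0,"wz": 0,"grip": 0},{"x": 0,"y": 0,"z": 0,"wx": 0,"wy": 0,"wz": 0,"grip": 0},{"x": 0,"y": 0,"z": 0,"wx": 0,"wy": 0,"wz": 0,"grip": 0}])

```text
clock: 15.4
eef_pos: [370.2, -94.2, 194.4]
eef_rot: [-3.141, -0.001, -0.598]
wrist_force: [0.1, 0.2, -0.1]
finger_gap: 0.4
```

```bash
python3 - <<'E'
from h import *
q0=np.load("scene0.npz")["p"];t0=np.load("top0.npz")["p"]
i=manip.camera_info("scene")
p,d=manip.camera("scene")
def cen(im,f):
    c=im[245:320,145:210].astype(int);m=f(c).astype(np.uint8);n,l,st,ce=cv2.connectedComponentsWithStats(m);k=1+np.argmax(st[1:,4]);return ce[k]+[145,245],st[k,4]
print("blue0",cen(q0,lambda c:(c[...,2]>c[...,0]+60)&(c[...,2]>c[...,1]+60)),"lb0",cen(q0,lambda c:(c[...,1]>c[...,0]+50)&(c[...,2]>c[...,0]+50)))
print("green",cen(p,lambda c:(c[...,1]>c[...,0]+40)&(c[...,1]>c[...,2]+40)),"yel",cen(p,lambda c:(c[...,0]>c[...,2]+60)&(c[...,1]>c[...,2]+60)))
t,dt=manip.camera("top")
for n,a,b in(("scene",q0,p),("top",t0,t)):
    m=(a.min(2)>170 if n=="top" else a.min(2)>150)
    for im in(a,b):
        mm=(im.min(2)>(170 if n=="top" else 150)).astype(np.uint8);N,l,st,ce=cv2.connectedComponentsWithStats(mm)
        print(n,[(ce[k].round(1).tolist(),int(st[k,4])) for k in range(1,N) if (130<st[k,4]<4000 and (ce[k][0]<310 if n=="scene" else 270<ce[k][0]<520))])
cv2.imwrite("pics/s12.png",p[:,:,::-1]);cv2.imwrite("pics/t12.png",t[:,:,::-1])
s=manip.read_state();print(s["clock"],s["wrist_force"])
E
```

```text
blue0 (array([167.13076923, 275.2       ]), np.int32(130)) lb0 (array([176.7852349 , 290.14765101]), np.int32(149))
green (array([167.17213115, 275.20491803]), np.int32(122)) yel (array([176.75838926, 290.23489933]), np.int32(149))
scene [([32.3, 9.1], 809), ([12.5, 47.4], 175), ([25.9, 71.5], 637), ([198.1, 283.1], 1789), ([275.3, 211.3], 739), ([202.2, 223.2], 154), ([110.9, 353.4], 3417), ([305.7, 411.4], 883)]
scene [([27.2, 9.5], 608), ([12.8, 47.3], 179), ([25.9, 71.4], 635), ([198.0, 283.9], 1769), ([275.3, 211.3], 741), ([202.2, 223.2], 154), ([110.9, 353.4], 3418), ([305.6, 411.4], 881)]
top [([280.8, 37.3], 327), ([316.0, 70.4], 1820), ([387.1, 80.9], 1704), ([489.3, 90.7], 848), ([386.5, 237.7], 1419), ([472.9, 208.3], 1976), ([297.3, 231.9], 660), ([362.5, 254.8], 153), ([411.1, 276.7], 222)]
top [([281.8, 37.3], 318), ([316.0, 70.4], 1820), ([387.1, 80.8], 1705), ([489.3, 90.8], 847), ([389.3, 228.2], 1212), ([473.0, 208.3], 1974), ([297.3, 231.9], 656), ([362.5, 254.8], 153), ([411.0, 276.7], 221)]
15.5 [ 0.48822733  0.01830277 -0.37424299]
```

View pics/s12.png

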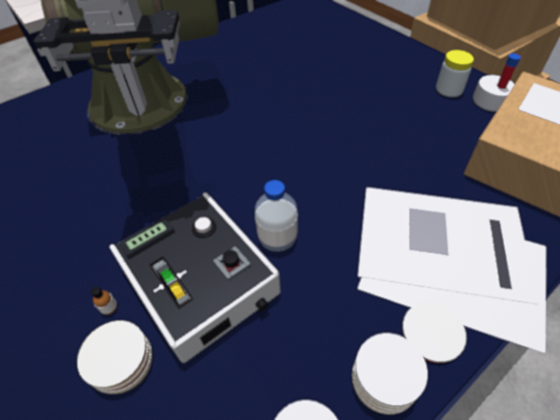

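View pics/t12.png

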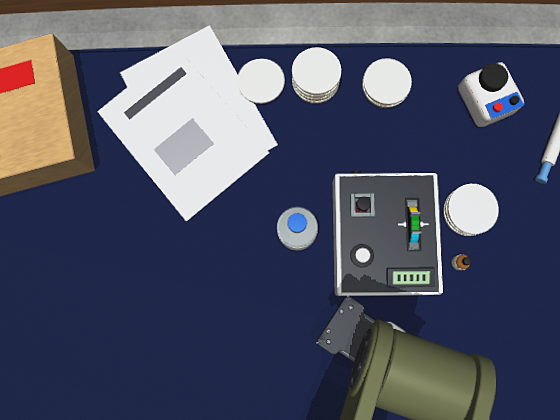

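Green is at (167.2,275.2), exactly where the top mark rested at the start. The button is back up, and the bottle, dishes, vial and dropper haven't moved. I'm handing in.

```bash
python3 -c "
from cell import manip
print(manip.sign_off())"
```

```text
the job is handed in; nothing more can be done
None
```

The colorimeter is on its green filter and the reading has been taken; I handed the job in at about 15.5 s with the arm clear of everything.

- **Filter wheel:** I turned it two clicks, top towards the display side, with the shut fingertips on a rib. In the last scene picture the green mark sits at pixel (167.2, 275.2). The dark blue mark rested at (167.1, 275.2) in its click at the start, so green is seated between the pointers.
- **Button:** I pressed it to its hard stop and let it up. On release the force fell from about 5 N to 0 over about 6 mm, and the button now shows at the same pixels as before.
- **Everything else:** The bottle and the dishes are within 0.1 px of where they started. The vial and the dropper I checked only by eye, and both look unmoved.

Three things did not go as expected:

- **Reported tool position:** The fingertips end about 27–34 mm behind the reported TCP, so my first stroke passed above the wheel without touching it. I corrected for this using the pictures.
- **Button force:** Because of that same offset I pressed the fingertips against the button's stop with up to about 46 N upward (about 50 N in all at the wrist) for a moment before easing off. That is under the 120 N wrist limit. It is above the 40 N limit for the arm or gripper body, though only the fingertips were in contact.
- **Last joint:** It came up against the end of its range while I was turning the gripper, so I turned it back before pressing the button.

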